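Centre the check weight in the seat of a balance pan

TASK

Check the balance: pick up the largest of the three brass check weights and, keeping hold of it, lower it gently onto the open steel pan of the low white balance beside the tray and feel sideways for the shallow round seat sunk in the middle of the pan. Let it go once it has dropped into the seat, so that it stands flat and centred with no edge up on the pan. Do not press hard on the balance, down or sideways, or strike it, do not tip the weight over, and leave the two smaller weights where they are.

Things in the scene. Friction and masses are not known exactly. Their poses are not given: they have to be found in the camera images.
- weight_1: The largest brass check weight, 0.5 kg: an upright cylindrical body 34 mm in diameter, straight-sided from its foot to about 26 mm up, with a narrower knob above, 46 mm high in all. Origin at the centre of its underside, z up along its axis. It stands loose among the others in a large black tray on the bench (floor 4 mm above the bench, walls 75 mm high); grasp it across the body and lift it over the wall.
- weight_2: The middle brass check weight, same shape, 26 mm in diameter, 36 mm high. Origin at the centre of its underside. Must stay where it is.
- weight_3: The smallest brass check weight, same shape, 20 mm in diameter, 28 mm high. Origin at the centre of its underside. Must stay where it is.
- balance: Low white bench balance with an open pan, fixed to the bench: housing 170 mm (x) by 190 mm (y), top 45 mm up, dark display on its front (-x side). Origin on the bench under the middle of the pan's side travel; x to the back, y to the left seen from the front, z up. Above it a flat steel pan, 90 (x) by 120 (y) by 10 mm, its top 75 mm above the origin when unloaded, with a round seat sunk in the pan's middle.
- pan_mid (a point): Point on the balance, 75 mm above its origin: middle of the side travel, level with the unloaded pan's top. The pan is sprung downward: after a first 0.4 N it sinks 1 mm per 1.2 N pressed on it and stops hard after 8 mm; the 0.5 kg weight alone sinks it about 4 mm. The seat is 38.4 mm in diameter, 5 mm deep, flat-floored, edge slightly bevelled: about 2 mm to spare round the weight.
- travel_right (a point): Fixed point on the balance, 18 mm towards its -y from pan_mid. The seat's centre starts anywhere on the straight line from here to travel_left (central in the balance's x); no reported pose tells where, so find it by feel or eye. A clamped carrier holds the pan sideways: it does not give under less than about 40 N.
- travel_left (a point): Fixed point on the balance, 18 mm towards its +y from pan_mid: other end of the line on which the seat's centre lies. A weight pressed on the pan and slid over the seat drops in: the pan springs up round its foot and the upward force falls away, then the seat's rigid wall stops it sideways: read the force and stop there.
There are look-alikes about, which are no part of the job. Leave any green or orange look-alike of the weight_1 alone.

How it is judged:
By the outcome, as a careful person would: the job done as asked, in the order asked, and still so for the second after the job is handed in, with the robot touching nothing.
It also fails if it takes over 53 s, if anything falls off the work surface, if the arm or the gripper's body presses on something with over 40 N, if the wrist force passes 120 N, or if a joint passes its speed limit or range.

ROBOT

A 6-joint arm with a two-finger parallel gripper is mounted at the origin on a cart in front of the work surface, level with it; the furniture and walls round the work are solid. World frame = base frame: x ahead of the robot, y to its left, z up, the work surface at z = 0. Lengths are in m, angles in rad, forces in N, time in s.
With the tool pointing down it reaches from about 0.35 to 0.975 m from the base axis. Payload 7.1 kg.
Tool frame: the origin (TCP) lies midway between the tips of the shut fingers; the grasp point (between the pads) lies 19 mm behind it (r.grip_point_offset is the distance from the TCP to the grasp point, in m); z points along the fingers, y is the line along which they close (so a half turn about z gives the same grasp; the last joint's range is limited). The gripper opens to 88 mm and grips with 3 to 60 N. Pads are 20 mm wide; open, the fingers measure 115 mm over their backs; the gripper's body (75 mm by 178 mm) begins 61 mm behind the grasp point.
Start: joints at [1.29, 0.423, 1.63, -0, 1.089, -0.019], TCP at [0.162, 0.604, 0.223] pointing down, gripper open.
Joint ranges: [-3, 3], [-0.9, 2.11], [0.09, 2.58], [-1.31, 4.45], [0.11, 2.69], [-2.54, 2.54]. Speed limits (rad/s): [2.39, 2.39, 3.01, 3.14, 3.14, 3.14].

INTERFACE

Orientations are given as a unit quaternion [x, y, z, w].
In Python, from cell import r gives the robot as it stands. The module is installed in compiled form; this text tells all that it offers.
- The arm moves only by the tool servo_tool, never from a script. Its argument "steps" is a list of rows, each an object of numbers: "x", "y", "z": the shift along the tool's x, y, z in cm; "rx", "ry", "rz": the turn, a rotation vector about the tool's x, y, z in rad. A call has 1 to 12 rows; each row is the pose to reach, as a shift and turn from the pose commanded when the call began, along the tool's axes at that moment; what a row does not reach only later rows make up. A row lasts 1/10 s, in which the tool goes at most 50 mm and 8.59 degrees, less where a joint would pass 70% of its speed; a pose out of reach is approached as far as the arm can. A call with a gripper value outside its range is refused whole. "grip" is the opening, from 0 (shut) to 1 (fully open), set as the call begins (left out, the last holds). The fingers move at their own pace and stop on an object; the grip force is fixed at half the most. Time passes only in rows, so rows that repeat a pose let the fingers close. It gives the time, the measured TCP pose, the force, the opening and the grip force at its end, in the units of the state.
- r.get_state(): the state, without advancing time (a new reading comes with each control period).
- r.read_camera(name): name is "side" or "top"; returns the picture (480x640x3 uint8, red, green, blue); there is no depth.
- r.get_calibration(name): a dict with "K" (3x3 intrinsics, pixels), "k1" (the pictures are not rectified: a ray, as slopes to the right and down, at radius r is drawn at 1 + k1 r^2 times it, then the intrinsics apply), "R" (3x3) and "t" (3): a world point X has camera coordinates R X + t. Camera axes: x right, y down, z forward; pixel columns grow to the right and rows downward; lengths in m; the calibration is good to about 2 mm. A picture is of the moment at which its call begins. get_calibration takes no time and is no camera call.
- r.finish_job(): hands the job in; it is judged then, once.
The state is a dict: "t": time; "qpos": joint angles; "qvel": joint speeds; "tau": joint torques, N m; "tool_pos": TCP position; "tool_rot": TCP orientation; "wrist_force": force on the tool from outside, world axes, zero at the start; "moment": the same for the moment, N m; "width": finger opening in m; "gripper_force": force on a finger pad.
Only numpy, scipy, OpenCV 4.12 (cv2) and the standard library are available. Lean on these libraries where they do the work, as an engineer would, in place of code of your own. Each camera call takes 0.05 s, during which the arm holds its last target. There are 200 camera calls.

## Working session

There is one attempt and no reset: what is moved stays moved. The work goes in short steps, Python scripts to look and compute and a tool call to move; the robot and the scene stay as the last step left them, time stands still between calls to the robot, and variables do not carry over. Pictures are saved under pics/ and viewed, at most 10 in all, crops included, and the job is handed in when it is done.

Besides the shell and the picture viewer there is one more tool, called after "Request:" as name([rows], argument=value, ...), one row to a line, values as JSON. servo_tool: Moves the arm, as the interface text tells. Its arguments: {"type":"object","properties":{"steps":{"type":"array","items":{"type":"object","properties":{"x":{"type":"number"},"y":{"type":"number"},"z":{"type":"number"},"rx":{"type":"number"},"ry":{"type":"number"},"rz":{"type":"number"}}}},"grip":{"type":"number"}},"required":["steps"]}

```bash
mkdir -p pics
cat > h.py <<'E'
from cell import r
import numpy as np, cv2
from scipy.spatial.transform import Rotation as Ro
def ray(cam,u,v):
    c=r.get_calibration(cam);K=np.array(c["K"]);R=np.array(c["R"]);t=np.array(c["t"])
    d=cv2.undistortPoints(np.array([[[u,v]]],float),K,np.array([c["k1"],0,0,0,0.]))[0,0]
    return -R.T@t, R.T@np.array([d[0],d[1],1])
def onplane(cam,u,v,z):
    o,d=ray(cam,u,v); return o+d*(z-o[2])/d[2]
def proj(cam,X):
    c=r.get_calibration(cam);K=np.array(c["K"]);p=np.array(c["R"])@X+np.array(c["t"])
    a=p[:2]/p[2];a=a*(1+c["k1"]*(a@a));return K[:2,:2]@a+K[:2,2]
def shot(cam,name):
    im=r.read_camera(cam);cv2.imwrite(f"pics/{name}.png",im[:,:,::-1]);return im
E
python3 - <<'E'
from h import *
shot("top","top0");shot("side","side0")
for c in("top","side"):
    o,d=ray(c,320,240);print(c,o.round(3),d.round(3))
s=r.get_state();print(s)
E
```

```text
top [0.34  0.002 1.361] [ 0.16   0.007 -0.987]
side [0.101 0.935 0.836] [ 0.334 -0.713 -0.617]
{'t': 0.1, 'qpos': array([ 1.28998596e+00,  4.23765948e-01,  1.63060334e+00,  2.07609334e-05,
        1.08861667e+00, -1.90086892e-02]), 'qvel': array([-0.00077041, -0.00185515, -0.00273361, -0.00027411, -0.00075862,
       -0.0002403 ]), 'tau': array([-8.11989639e-05, -5.45613027e+01, -2.74323857e+01,  6.44806330e-02,
        1.87709054e-02, -5.09659174e-05]), 'tool_pos': array([0.16159805, 0.60322414, 0.2219825 ]), 'tool_rot': array([ 1.30532076e-01,  9.91443842e-01, -6.87469866e-04, -1.13135168e-04]), 'wrist_force': array([-0.02339712,  0.04885383, -0.21563558]), 'moment': array([ 0.0219526 , -0.03865797,  0.01110303]), 'gripper_force': 0.0, 'width': 0.08809290409172951}
```

View pics/top0.png

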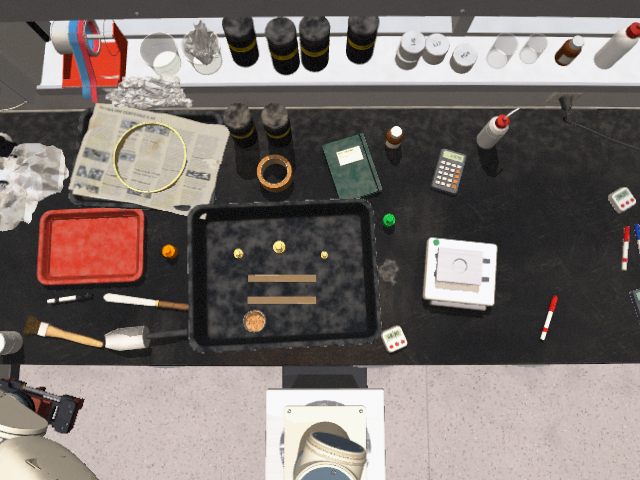

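View pics/side0.png

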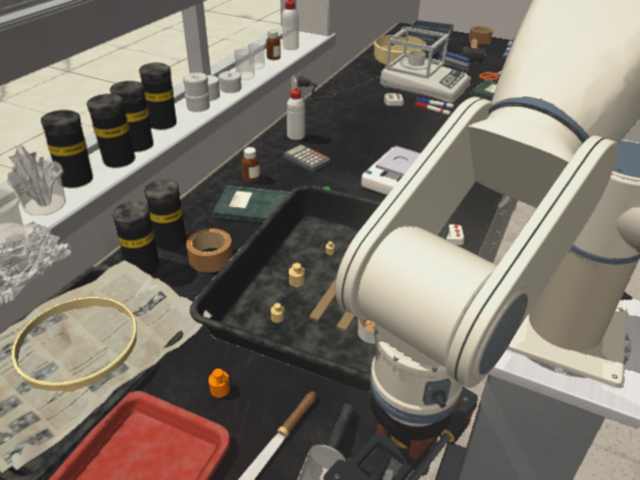

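The top view has brass weights at (279,246), (238,254) and (324,255), an orange look-alike at (169,252) and a green one at (389,220). The brass one at (279,246) looks largest. The balance pan's seat is at about (460,265). I'll check the choice in a close crop and measure.

Run:
```python
from h import *
im=cv2.imread("pics/top0.png")
a=cv2.resize(im[225:285,220:340],None,fx=6,fy=6,interpolation=cv2.INTER_CUBIC)[:300]
b=cv2.resize(im[230:310,415:505],None,fx=5,fy=5,interpolation=cv2.INTER_CUBIC)
c=np.zeros((300,720,3),np.uint8);
g=im[235:295,415:505];c[:300,:450]=cv2.resize(g,(450,300),interpolation=cv2.INTER_CUBIC)
cv2.imwrite("pics/crop.png",np.vstack([a,c]))
for cam in("top","side"):
    p=cv2.imread(f"pics/{cam}0.png");h=cv2.cvtColor(p,cv2.COLOR_BGR2HSV)
    m=cv2.inRange(h,(18,60,120),(32,255,255))
    n,l,s,ce=cv2.connectedComponentsWithStats(m)
    for i in range(1,n):
        if 15<s[i,4]<600: print(cam,s[i],ce[i].round(1), onplane(cam,*ce[i],.03).round(3))
```

```text
top [113 122  74  71 486] [149.9 158.3] [0.795 0.498 0.03 ]
top [273 240  12  13 123] [278.6 246.3] [0.538 0.126 0.03 ]
top [162 245  13  11  68] [167.8 249.1] [0.532 0.434 0.03 ]
top [233 248  11  10  76] [237.9 252.9] [0.521 0.238 0.03 ]
top [321 251   7   8  45] [323.9 254.6] [0.515 0.001 0.03 ]
top [155 300   4   6  18] [156.3 302.5] [0.385 0.459 0.03 ]
top [ 47 328  55  18 223] [ 73.7 336.9] [0.291 0.682 0.03 ]
top [317 422  20  12  94] [327.2 426.8] [ 0.06  -0.006  0.03 ]
top [310 424   7   7  20] [313.4 426.8] [0.059 0.03  0.03 ]
top [336 426   7   8  16] [338.2 429.3] [ 0.053 -0.035  0.03 ]
top [299 434  23  19  86] [308.3 442. ] [0.021 0.044 0.03 ]
top [346 454  19   6  43] [355.5 456.2] [-0.015 -0.079  0.03 ]
side [373  35  17  29 300] [381.3  48.8] [ 0.866 -1.242  0.03 ]
side [397  37   8   4  22] [400.5  38.5] [ 0.839 -1.398  0.03 ]
side [407  36  19   9 100] [415.3  40.1] [ 0.777 -1.408  0.03 ]
side [389  44  15  19 181] [395.4  51.6] [ 0.805 -1.239  0.03 ]
side [406  47  16   7  64] [411.6  49.5] [ 0.755 -1.293  0.03 ]
side [153  95  11   6  28] [157.1  98. ] [ 1.357 -0.439  0.03 ]
side [127 115  11   6  32] [130.7 117.9] [ 1.334 -0.282  0.03 ]
side [ 93 127  22  10  60] [101.3 133.1] [ 1.342 -0.163  0.03 ]
side [ 47 144  25  11  86] [ 57.2 151. ] [ 1.374 -0.023  0.03 ]
side [151 214  23   8  86] [159.1 218.4] [0.917 0.104 0.03 ]
side [119 239  26   9 105] [131.4 243. ] [0.912 0.208 0.03 ]
side [326 241   9  14  91] [329.5 247.5] [0.507 0.018 0.03 ]
side [289 262  15  25 290] [295.6 274.3] [0.532 0.134 0.03 ]
side [310 279  26  39 300] [324.3 301. ] [0.443 0.179 0.03 ]
side [270 302  14  20 193] [276.2 312.1] [0.514 0.25  0.03 ]
side [337 311  18  18 149] [345.5 319.8] [0.384 0.207 0.03 ]
side [278 426  10  10  55] [282.8 430.2] [0.375 0.475 0.03 ]
```

View pics/crop.png

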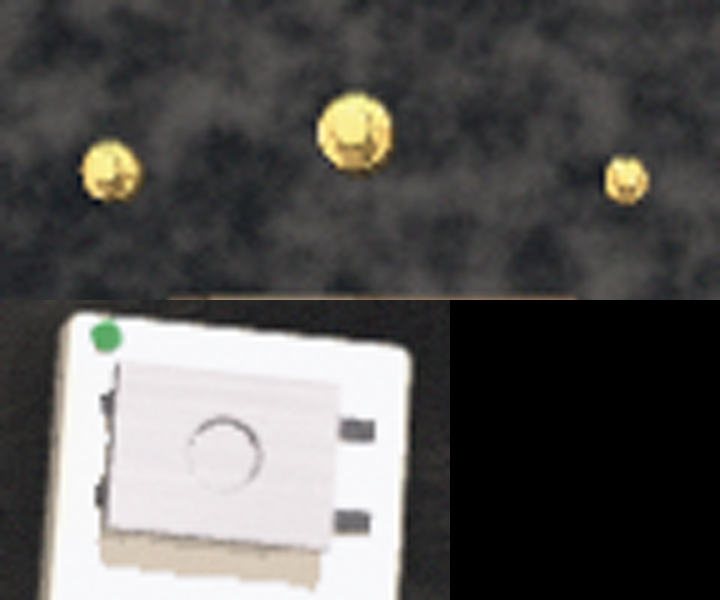

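The crop confirms the choice: (279,246) is the largest brass weight. The seat shows as a ring centred near (460,266). The pan's corners are at about (438.6,247.4), (483,251.6), (480.6,285) and (436.6,280.4).

```bash
cat >> h.py <<'E'
def shift(target,yaw_ty=None):
    """cm shift in tool axes from measured pose to world target"""
    s=r.get_state();R=Ro.from_quat(s["tool_rot"]).as_matrix()
    print("pos",s["tool_pos"].round(4),"ydir",R[:,1].round(3),"zdir",R[:,2].round(4),"t",round(s["t"],2),"F",s["wrist_force"].round(1))
    return (100*R.T@(np.array(target)-s["tool_pos"])).round(2)
E
python3 - <<'E'
from h import *
print("seat",onplane("top",460,266,.073).round(4))
C=[onplane("top",*p,.075) for p in[(438.6,247.4),(483,251.6),(480.6,285),(436.6,280.4)]]
for c in C:print(c.round(4))
print("pan centre",np.mean(C,0).round(4),"ydir",(C[0]-C[1]+C[3]-C[2]).round(3))
# weight: axis midpoint between views
o1,d1=ray("top",279,247);o2,d2=ray("side",295.6,274.3)
A=np.c_[d1,-d2];k=np.linalg.lstsq(A,o2-o1,rcond=None)[0]
print("w",(o1+k[0]*d1).round(4),(o2+k[1]*d2).round(4), onplane("top",279,247,.028).round(4),onplane("side",295.6,274.3,.027).round(4))
print(shift([.537,.127,.14]),shift([.537,.127,.011]))
E
```

```text
seat [ 0.4772 -0.3607  0.073 ]
[ 0.5271 -0.3052  0.075 ]
[ 0.5152 -0.4236  0.075 ]
[ 0.4263 -0.4125  0.075 ]
[ 0.439  -0.2964  0.075 ]
pan centre [ 0.4769 -0.3594  0.075 ] ydir [0.025 0.235 0.   ]
w [0.5378 0.1257 0.0217] [0.537  0.1254 0.0216] [0.5368 0.1251 0.028 ] [0.534  0.1308 0.027 ]
pos [0.1616 0.6032 0.222 ] ydir [ 0.259  0.966 -0.001] zdir [-4.0e-04 -1.3e-03 -1.0e+00] t 0.1 F [-0.   0.  -0.2]
pos [0.1616 0.6032 0.222 ] ydir [ 0.259  0.966 -0.001] zdir [-4.0e-04 -1.3e-03 -1.0e+00] t 0.1 F [-0.   0.  -0.2]
[-48.59 -36.27   8.25] [-48.59 -36.25  21.15]
```

Request:
servo_tool([
  {"x": -4,"y": -3,"z": 0},
  {"x": -8,"y": -6,"z": 1},
  {"x": -12,"y": -9,"z": 2},
  {"x": -16,"y": -12,"z": 3},
  {"x": -20,"y": -15,"z": 4,"rz": -0.03},
  {"x": -24,"y": -18,"z": 5,"rz": -0.06},
  {"x": -28,"y": -21,"z": 6,"rz": -0.1},
  {"x": -32,"y": -24,"z": 7,"rz": -0.155},
  {"x": -36,"y": -27,"z": 7.5,"rz": -0.155},
  {"x": -40,"y": -30,"z": 8,"rz": -0.155},
  {"x": -44,"y": -33,"z": 8,"rz": -0.155},
  {"x": -48,"y": -36,"z": 8,"rz": -0.155},
], grip=1)

```text
schema error: expected keys x, y, z, rx, ry, rz
```

Run:
```python
from h import *
print(shift([.5372,.1255,.011]))
```

```text
pos [0.1616 0.6032 0.222 ] ydir [ 0.259  0.966 -0.001] zdir [-4.0e-04 -1.3e-03 -1.0e+00] t 0.1 F [-0.   0.  -0.2]
[-48.65 -36.39  21.15]
```

All keys are required.

Request:
servo_tool([
  {"x": -4,"y": -3,"z": 0,"rx": 0,"ry": 0,"rz": 0},
  {"x": -8,"y": -6,"z": 1,"rx": 0,"ry": 0,"rz": 0},
  {"x": -12,"y": -9,"z": 2,"rx": 0,"ry": 0,"rz": 0},
  {"x": -16,"y": -12,"z": 3,"rx": 0,"ry": 0,"rz": 0},
  {"x": -20,"y": -15,"z": 4,"rx": 0,"ry": 0,"rz": -0.03},
  {"x": -24,"y": -18,"z": 5,"rx": 0,"ry": 0,"rz": -0.06},
  {"x": -28,"y": -21,"z": 6,"rx": 0,"ry": 0,"rz": -0.1},
  {"x": -32,"y": -24,"z": 7,"rx": 0,"ry": 0,"rz": -0.155},
  {"x": -36,"y": -27,"z": 7.5,"rx": 0,"ry": 0,"rz": -0.155},
  {"x": -40,"y": -30,"z": 8,"rx": 0,"ry": 0,"rz": -0.155},
  {"x": -44,"y": -33,"z": 8,"rx": 0,"ry": 0,"rz": -0.155},
  {"x": -48,"y": -36,"z": 8,"rx": 0,"ry": 0,"rz": -0.155},
], grip=1)

```text
t: 1.3
tool_pos: [0.5283, 0.1356, 0.1422]
tool_rot: [0.053, 0.999, -0.0, -0.0]
wrist_force: [0.0, 1.1, -0.1]
width: 0.0875
gripper_force: 0.0
```

Run:
```python
from h import *
print(shift([.5372,.1255,.011]))
```

```text
pos [0.5283 0.1356 0.1422] ydir [ 0.107  0.994 -0.   ] zdir [-1.e-03 -2.e-04 -1.e+00] t 1.3 F [ 0.   1.1 -0.1]
[-1.01 -0.9  13.12]
```

Request:
servo_tool([
  {"x": -0.6,"y": -0.5,"z": 3,"rx": 0,"ry": 0,"rz": 0},
  {"x": -0.6,"y": -0.5,"z": 6,"rx": 0,"ry": 0,"rz": 0},
  {"x": -0.6,"y": -0.5,"z": 8,"rx": 0,"ry": 0,"rz": 0},
  {"x": -0.6,"y": -0.5,"z": 8,"rx": 0,"ry": 0,"rz": 0},
  {"x": -0.6,"y": -0.5,"z": 8,"rx": 0,"ry": 0,"rz": 0},
])

```text
t: 1.8
tool_pos: [0.5329, 0.1319, 0.0626]
tool_rot: [0.053, 0.999, -0.0, -0.0]
wrist_force: [0.9, -0.8, 0.5]
width: 0.0877
gripper_force: 0.0
```

Run:
```python
from h import *
print(shift([.5372,.1255,.011]))
im=shot("side","side1")
c=im[200:350,220:420,::-1];cv2.imwrite("pics/c1.png",cv2.resize(c,(800,600)))
```

```text
pos [0.5329 0.1319 0.0626] ydir [ 0.106  0.994 -0.   ] zdir [-1.e-03 -3.e-04 -1.e+00] t 1.8 F [ 0.9 -0.8  0.5]
[-0.5  -0.59  5.16]
```

View pics/c1.png

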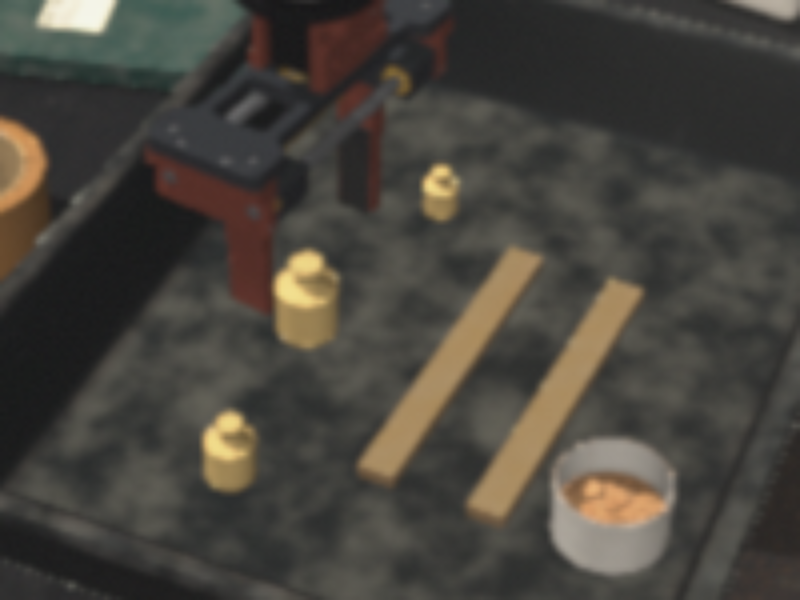

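The side crop shows weight_1 at crop (307,300) just below and between the open fingers, with tips at (255,310) and (365,205). The neighbours are clear, so I'll descend.

Request:
servo_tool([
  {"x": -0.5,"y": -0.6,"z": 1.5,"rx": 0,"ry": 0,"rz": 0},
  {"x": -0.5,"y": -0.6,"z": 3,"rx": 0,"ry": 0,"rz": 0},
  {"x": -0.5,"y": -0.6,"z": 4.5,"rx": 0,"ry": 0,"rz": 0},
  {"x": -0.5,"y": -0.6,"z": 5.1,"rx": 0,"ry": 0,"rz": 0},
  {"x": -0.5,"y": -0.6,"z": 5.1,"rx": 0,"ry": 0,"rz": 0},
  {"x": -0.5,"y": -0.6,"z": 5.1,"rx": 0,"ry": 0,"rz": 0},
])

```text
t: 2.45
tool_pos: [0.5373, 0.1255, 0.0114]
tool_rot: [0.053, 0.999, -0.0, -0.0]
wrist_force: [0.0, 0.9, -1.1]
width: 0.0874
gripper_force: 0.0
```

Run:
```python
from h import *
print(shift([.5372,.1255,.011]))
im=shot("side","side2")
c=im[220:320,240:373,::-1];cv2.imwrite("pics/c2.png",cv2.resize(c,(798,600)))
```

```text
pos [0.5373 0.1255 0.0114] ydir [ 0.106  0.994 -0.   ] zdir [-6.e-04 -1.e-04 -1.e+00] t 2.45 F [ 0.   0.9 -1.1]
[ 0.01 -0.    0.04]
```

View pics/c2.png

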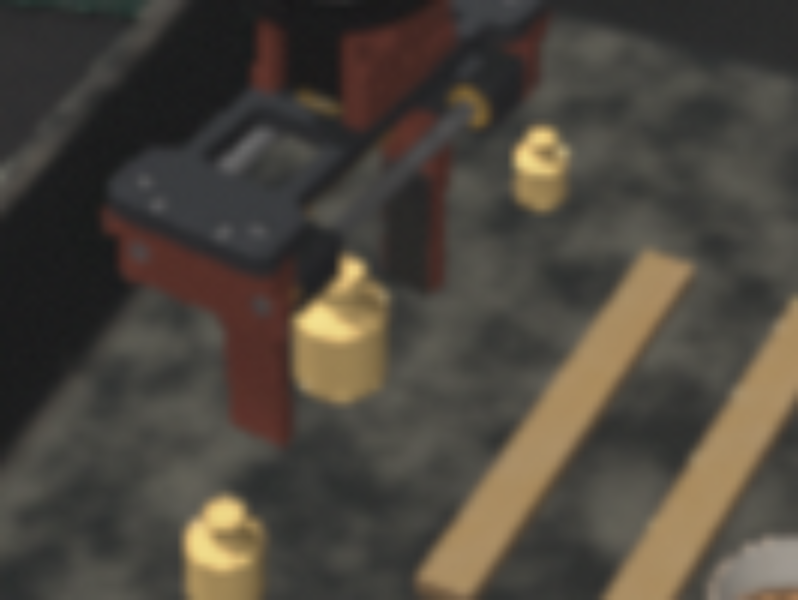

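The crop shows weight_1 at crop (341,350), centred between the fingertips at (262,435) and (420,285). I'll close.

Request:
servo_tool([
  {"x": 0,"y": 0,"z": 0,"rx": 0,"ry": 0,"rz": 0},
  {"x": 0,"y": 0,"z": 0,"rx": 0,"ry": 0,"rz": 0},
  {"x": 0,"y": 0,"z": 0,"rx": 0,"ry": 0,"rz": 0},
  {"x": 0,"y": 0,"z": 0,"rx": 0,"ry": 0,"rz": 0},
  {"x": 0,"y": 0,"z": 0,"rx": 0,"ry": 0,"rz": 0},
  {"x": 0,"y": 0,"z": 0,"rx": 0,"ry": 0,"rz": 0},
  {"x": 0,"y": 0,"z": 0,"rx": 0,"ry": 0,"rz": 0},
  {"x": 0,"y": 0,"z": 0,"rx": 0,"ry": 0,"rz": 0},
], grip=0)

```text
t: 3.3
tool_pos: [0.5374, 0.1254, 0.0117]
tool_rot: [0.053, 0.999, -0.0, -0.0]
wrist_force: [-0.1, -0.4, 0.4]
width: 0.0333
gripper_force: 30.0
```

Request:
servo_tool([
  {"x": 0,"y": 0,"z": -1,"rx": 0,"ry": 0,"rz": 0},
  {"x": 0,"y": 0,"z": -3,"rx": 0,"ry": 0,"rz": 0},
  {"x": 0,"y": 0,"z": -6,"rx": 0,"ry": 0,"rz": 0},
  {"x": 0,"y": 0,"z": -9,"rx": 0,"ry": 0,"rz": 0},
  {"x": 0,"y": 0,"z": -12,"rx": 0,"ry": 0,"rz": 0},
  {"x": 0,"y": 0,"z": -15,"rx": 0,"ry": 0,"rz": 0},
  {"x": 0,"y": 0,"z": -16,"rx": 0,"ry": 0,"rz": 0},
  {"x": 0,"y": 0,"z": -16,"rx": 0,"ry": 0,"rz": 0},
])

```text
t: 4.1
tool_pos: [0.538, 0.1256, 0.1729]
tool_rot: [0.053, 0.999, 0.0, 0.001]
wrist_force: [0.4, 0.3, -5.9]
width: 0.0335
gripper_force: 30.0
```

Run:
```python
from h import *
print(shift([.477,-.3605,.14]),r.get_state()["width"])
```

```text
pos [0.538  0.1256 0.1729] ydir [0.107 0.994 0.001] zdir [ 2.6e-03  6.0e-04 -1.0e+00] t 4.1 F [ 0.4  0.3 -5.9]
[  0.89 -48.98   3.25] 0.03351743925102128
```

Request:
servo_tool([
  {"x": 0,"y": -2,"z": 0,"rx": 0,"ry": 0,"rz": 0},
  {"x": 0,"y": -6,"z": 0,"rx": 0,"ry": 0,"rz": 0},
  {"x": 0.1,"y": -10.5,"z": 0,"rx": 0,"ry": 0,"rz": 0},
  {"x": 0.2,"y": -15,"z": 0,"rx": 0,"ry": 0,"rz": 0},
  {"x": 0.3,"y": -19.5,"z": 0,"rx": 0,"ry": 0,"rz": 0},
  {"x": 0.4,"y": -24,"z": 0,"rx": 0,"ry": 0,"rz": 0},
  {"x": 0.5,"y": -28.5,"z": 0,"rx": 0,"ry": 0,"rz": 0},
  {"x": 0.6,"y": -33,"z": 0,"rx": 0,"ry": 0,"rz": 0},
  {"x": 0.7,"y": -37.5,"z": 0,"rx": 0,"ry": 0,"rz": 0},
  {"x": 0.8,"y": -42,"z": 0,"rx": 0,"ry": 0,"rz": 0},
  {"x": 0.9,"y": -46,"z": 0.5,"rx": 0,"ry": 0,"rz": 0},
  {"x": 0.9,"y": -47.5,"z": 1,"rx": 0,"ry": 0,"rz": 0},
])

```text
t: 5.3
tool_pos: [0.4763, -0.3488, 0.1595]
tool_rot: [0.055, 0.998, 0.0, -0.001]
wrist_force: [0.3, 1.1, -6.2]
width: 0.0329
gripper_force: 30.0
```

Request:
servo_tool([
  {"x": 0,"y": -0.4,"z": 2,"rx": 0,"ry": 0,"rz": 0},
  {"x": 0,"y": -0.4,"z": 3.5,"rx": 0,"ry": 0,"rz": 0},
  {"x": 0,"y": -0.4,"z": 3.5,"rx": 0,"ry": 0,"rz": 0},
  {"x": 0,"y": -0.4,"z": 3.5,"rx": 0,"ry": 0,"rz": 0},
  {"x": 0,"y": -0.4,"z": 3.5,"rx": 0,"ry": 0,"rz": 0},
])

```text
t: 5.8
tool_pos: [0.478, -0.3494, 0.1271]
tool_rot: [0.053, 0.999, -0.0, 0.0]
wrist_force: [-0.2, -0.4, -5.3]
width: 0.0333
gripper_force: 30.0
```

Run:
```python
from h import *
print(shift([.478,-.3506,.090]),r.get_state()["width"])
im=shot("side","side3");shot("top","top3")
im=r.read_camera("top")
t=cv2.resize(im[225:305,400:520,::-1],(600,400),interpolation=cv2.INTER_CUBIC)
b=np.zeros((200,600,3),np.uint8);b[:,:]=cv2.resize(im[100:300,0:600,::-1],(600,200)) if 0 else cv2.resize(cv2.imread("pics/side3.png")[120:230,300:630],(600,200))
cv2.imwrite("pics/c3.png",np.vstack([t,b]))
```

```text
pos [ 0.478  -0.3494  0.1271] ydir [ 0.106  0.994 -0.   ] zdir [ 4.e-04 -3.e-04 -1.e+00] t 5.8 F [-0.2 -0.4 -5.3]
[-0.01 -0.12  3.71] 0.03328545875475227
```

View pics/c3.png

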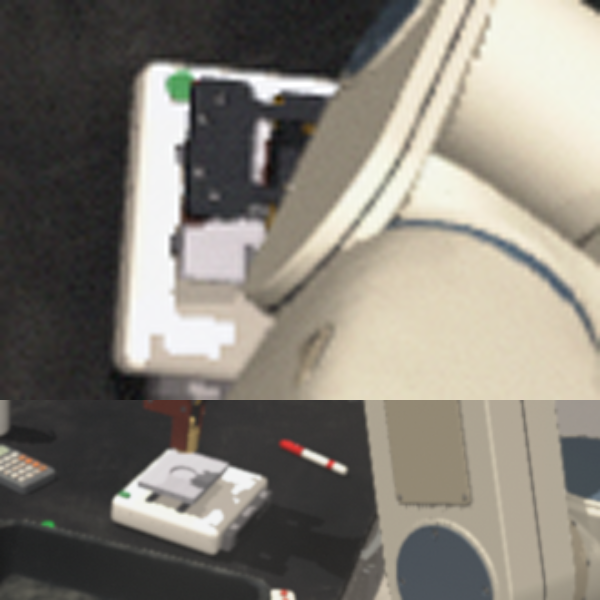

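The side strip shows the unloaded pan with the seat ring at crop (187,472), about pixel (403,160). The weight hangs above and behind it. I'll cross-check the seat from the side view while lowering to just above the pan.

Run:
```python
from h import *
p=cv2.imread("pics/side3.png")
cv2.imwrite("pics/c4.png",cv2.resize(p[135:195,360:440],(800,600),interpolation=cv2.INTER_CUBIC))
print(onplane("side",402.9,159.6,.074).round(4),proj("side",np.array([.477,-.3605,.075])).round(1))
```

```text
[ 0.4693 -0.3595  0.074 ] [400.3 158.4]
```

View pics/c4.png

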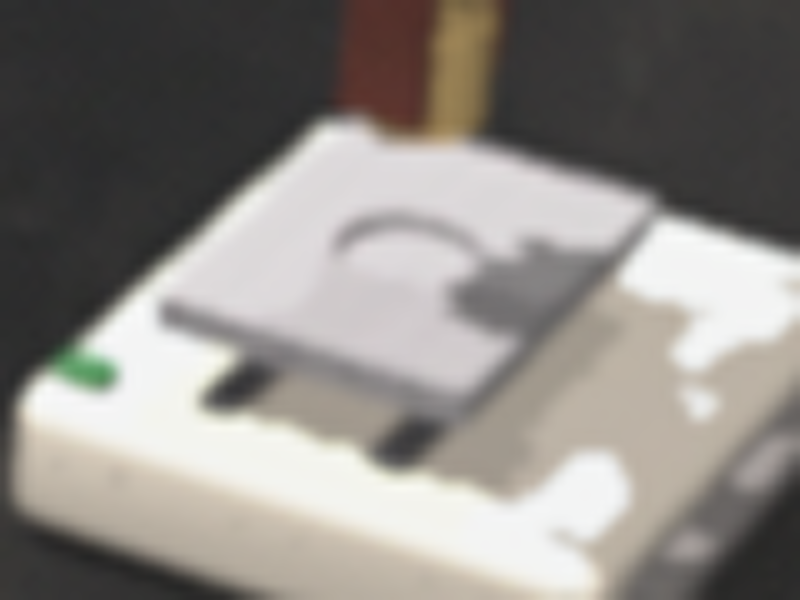

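Request:
servo_tool([
  {"x": 0,"y": -0.1,"z": 1.5,"rx": 0,"ry": 0,"rz": 0},
  {"x": 0,"y": -0.1,"z": 3,"rx": 0,"ry": 0,"rz": 0},
  {"x": 0,"y": -0.1,"z": 3.8,"rx": 0,"ry": 0,"rz": 0},
  {"x": 0,"y": -0.1,"z": 3.8,"rx": 0,"ry": 0,"rz": 0},
  {"x": 0,"y": -0.1,"z": 3.8,"rx": 0,"ry": 0,"rz": 0},
  {"x": 0,"y": -0.1,"z": 3.8,"rx": 0,"ry": 0,"rz": 0},
])

```text
t: 6.55
tool_pos: [0.4776, -0.3511, 0.0889]
tool_rot: [0.053, 0.999, -0.0, 0.0]
wrist_force: [-0.1, -0.2, -4.8]
width: 0.0334
gripper_force: 30.0
```

The side close-up puts the seat centre near pixel (400,160), roughly as projected. That agrees within its coarse resolution. Now I'll touch down gently, about 10 mm to the left of the seat.

Request:
servo_tool([
  {"x": 0,"y": 0,"z": 0.2,"rx": 0,"ry": 0,"rz": 0},
  {"x": 0,"y": 0,"z": 0.4,"rx": 0,"ry": 0,"rz": 0},
  {"x": 0,"y": 0,"z": 0.5,"rx": 0,"ry": 0,"rz": 0},
  {"x": 0,"y": 0,"z": 0.6,"rx": 0,"ry": 0,"rz": 0},
  {"x": 0,"y": 0,"z": 0.7,"rx": 0,"ry": 0,"rz": 0},
  {"x": 0,"y": 0,"z": 0.8,"rx": 0,"ry": 0,"rz": 0},
  {"x": 0,"y": 0,"z": 0.8,"rx": 0,"ry": 0,"rz": 0},
  {"x": 0,"y": 0,"z": 0.8,"rx": 0,"ry": 0,"rz": 0},
])

```text
t: 7.35
tool_pos: [0.4774, -0.3509, 0.0809]
tool_rot: [0.053, 0.999, -0.0, 0.0]
wrist_force: [-0.8, 0.8, -1.9]
width: 0.0329
gripper_force: 30.0
```

Contact is made at about 3 N. Sliding towards the seat.

Request:
servo_tool([
  {"x": 0,"y": -0.1,"z": 0.1,"rx": 0,"ry": 0,"rz": 0},
  {"x": 0,"y": -0.2,"z": 0.1,"rx": 0,"ry": 0,"rz": 0},
  {"x": 0,"y": -0.3,"z": 0.1,"rx": 0,"ry": 0,"rz": 0},
  {"x": 0,"y": -0.4,"z": 0.1,"rx": 0,"ry": 0,"rz": 0},
  {"x": 0,"y": -0.5,"z": 0.1,"rx": 0,"ry": 0,"rz": 0},
  {"x": 0,"y": -0.6,"z": 0.1,"rx": 0,"ry": 0,"rz": 0},
  {"x": 0,"y": -0.6,"z": 0.1,"rx": 0,"ry": 0,"rz": 0},
])

```text
t: 8.05
tool_pos: [0.4768, -0.3574, 0.0798]
tool_rot: [0.053, 0.999, -0.0, 0.0]
wrist_force: [0.4, -0.4, -3.8]
width: 0.0335
gripper_force: 30.0
```

Request:
servo_tool([
  {"x": 0,"y": -0.1,"z": 0,"rx": 0,"ry": 0,"rz": 0},
  {"x": 0,"y": -0.2,"z": 0,"rx": 0,"ry": 0,"rz": 0},
  {"x": 0,"y": -0.2,"z": 0,"rx": 0,"ry": 0,"rz": 0},
])

```text
t: 8.35
tool_pos: [0.4763, -0.359, 0.0795]
tool_rot: [0.053, 0.999, 0.0, -0.0]
wrist_force: [0.6, 0.2, -5.3]
width: 0.0332
gripper_force: 30.0
```

Request:
servo_tool([
  {"x": 0,"y": -0.1,"z": 0,"rx": 0,"ry": 0,"rz": 0},
  {"x": 0,"y": -0.2,"z": 0,"rx": 0,"ry": 0,"rz": 0},
  {"x": 0,"y": -0.2,"z": 0,"rx": 0,"ry": 0,"rz": 0},
])

```text
t: 8.65
tool_pos: [0.4763, -0.3606, 0.0796]
tool_rot: [0.053, 0.999, 0.0, -0.0]
wrist_force: [1.8, 2.1, -5.9]
width: 0.0334
gripper_force: 30.0
```

The upward force fell away at y ≈ -0.359, so the foot has dropped in, and the far wall is just starting to push. I'll confirm with a small further step.

Request:
servo_tool([
  {"x": 0,"y": -0.05,"z": 0,"rx": 0,"ry": 0,"rz": 0},
  {"x": 0,"y": -0.1,"z": 0,"rx": 0,"ry": 0,"rz": 0},
  {"x": 0,"y": -0.1,"z": 0,"rx": 0,"ry": 0,"rz": 0},
])

```text
t: 8.95
tool_pos: [0.4762, -0.3612, 0.0796]
tool_rot: [0.053, 0.999, 0.0, -0.0]
wrist_force: [3.1, 4.8, -4.6]
width: 0.0332
gripper_force: 30.0
```

The wall stops it with a push of (+3, +5) N, so the seat centre lies about 2 mm back along that direction. I'll back off to centre, then lower until the pan carries the weight.

Request:
servo_tool([
  {"x": -0.05,"y": 0.1,"z": 0,"rx": 0,"ry": 0,"rz": 0},
  {"x": -0.1,"y": 0.2,"z": 0,"rx": 0,"ry": 0,"rz": 0},
  {"x": -0.1,"y": 0.2,"z": 0.1,"rx": 0,"ry": 0,"rz": 0},
  {"x": -0.1,"y": 0.2,"z": 0.2,"rx": 0,"ry": 0,"rz": 0},
  {"x": -0.1,"y": 0.2,"z": 0.3,"rx": 0,"ry": 0,"rz": 0},
  {"x": -0.1,"y": 0.2,"z": 0.3,"rx": 0,"ry": 0,"rz": 0},
  {"x": -0.1,"y": 0.2,"z": 0.3,"rx": 0,"ry": 0,"rz": 0},
])

```text
t: 9.65
tool_pos: [0.4773, -0.3602, 0.0768]
tool_rot: [0.053, 0.999, -0.0, 0.0]
wrist_force: [-0.8, -0.5, -3.6]
width: 0.0332
gripper_force: 30.0
```

The depth and force match the seat floor: the foot is about 5 mm lower than at first touch. I'll load the rest of the weight onto the pan.

Request:
servo_tool([
  {"x": 0,"y": 0,"z": 0.1,"rx": 0,"ry": 0,"rz": 0},
  {"x": 0,"y": 0,"z": 0.2,"rx": 0,"ry": 0,"rz": 0},
  {"x": 0,"y": 0,"z": 0.27,"rx": 0,"ry": 0,"rz": 0},
  {"x": 0,"y": 0,"z": 0.27,"rx": 0,"ry": 0,"rz": 0},
  {"x": 0,"y": 0,"z": 0.27,"rx": 0,"ry": 0,"rz": 0},
])

```text
t: 10.15
tool_pos: [0.4774, -0.3601, 0.0742]
tool_rot: [0.053, 0.999, -0.0, 0.0]
wrist_force: [-1.9, -1.4, -0.6]
width: 0.0332
gripper_force: 30.0
```

Request:
servo_tool([
  {"x": 0,"y": 0,"z": 0,"rx": 0,"ry": 0,"rz": 0},
  {"x": 0,"y": 0,"z": 0,"rx": 0,"ry": 0,"rz": 0},
  {"x": 0,"y": 0,"z": 0,"rx": 0,"ry": 0,"rz": 0},
  {"x": 0,"y": 0,"z": 0,"rx": 0,"ry": 0,"rz": 0},
  {"x": 0,"y": 0,"z": 0,"rx": 0,"ry": 0,"rz": 0},
  {"x": 0,"y": 0,"z": 0,"rx": 0,"ry": 0,"rz": 0},
], grip=0.8)

```text
t: 10.75
tool_pos: [0.4774, -0.3599, 0.074]
tool_rot: [0.053, 0.999, -0.0, 0.0]
wrist_force: [-0.9, 0.1, 0.1]
width: 0.0701
gripper_force: 0.0
```

Request:
servo_tool([
  {"x": 0,"y": 0,"z": -0.5,"rx": 0,"ry": 0,"rz": 0},
  {"x": 0,"y": 0,"z": -1.5,"rx": 0,"ry": 0,"rz": 0},
  {"x": 0,"y": 0,"z": -3,"rx": 0,"ry": 0,"rz": 0},
  {"x": 0,"y": 0,"z": -6,"rx": 0,"ry": 0,"rz": 0},
  {"x": 0,"y": 0,"z": -10,"rx": 0,"ry": 0,"rz": 0},
  {"x": 0,"y": 0,"z": -14,"rx": 0,"ry": 0,"rz": 0},
  {"x": 0,"y": 0,"z": -17,"rx": 0,"ry": 0,"rz": 0},
  {"x": 0,"y": 0,"z": -18,"rx": 0,"ry": 0,"rz": 0},
  {"x": 0,"y": 0,"z": -18,"rx": 0,"ry": 0,"rz": 0},
])

```text
t: 11.65
tool_pos: [0.478, -0.3605, 0.2563]
tool_rot: [0.053, 0.999, -0.001, 0.002]
wrist_force: [-0.4, -0.6, 0.3]
width: 0.0703
gripper_force: 0.0
```

Run:
```python
from h import *
p=shot("side","side5")[:,:,::-1]
cv2.imwrite("pics/c5.png",cv2.resize(p[125:200,355:455],(800,600),interpolation=cv2.INTER_CUBIC))
```

```text
(no output)
```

View pics/c5.png

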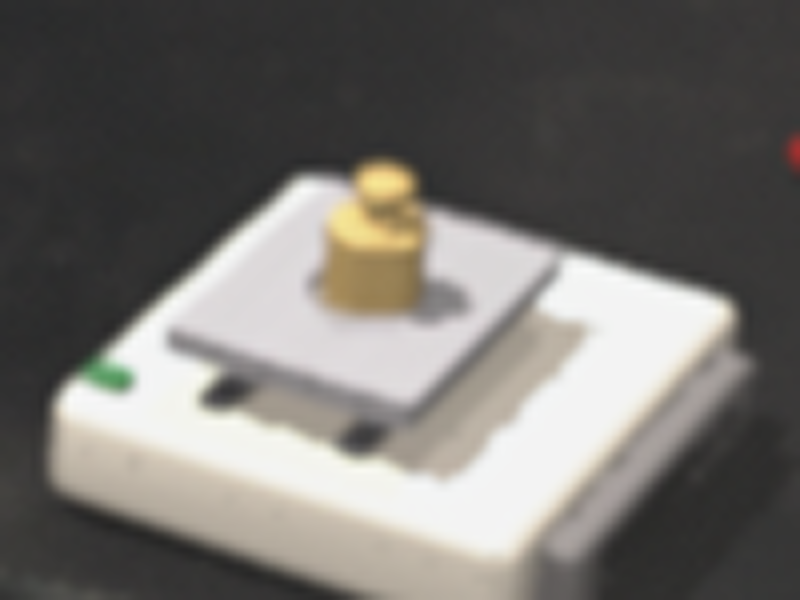

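The weight stands in the seat at crop (372,260), the pan is level, and the gripper is clear. The axis leans slightly right in the picture, so I'll check that against the perspective expected for an upright axis.

Run:
```python
from h import *
for z in(.066,.079,.092,.105,.112):
    u=proj("side",np.array([.4774,-.36,z]));print(z,((u-[355,125])*8).round(0))
```

```text
0.066 [358. 291.]
0.079 [362. 257.]
0.092 [366. 223.]
0.105 [371. 188.]
0.112 [373. 170.]
```

The expected lean is 15 px over 121. I measure about 16 over 120, so the weight is upright. Handing in.

```bash
python3 -c "
from cell import r
print(r.finish_job())"
```

```text
the job is handed in; nothing more can be done
None
```

I set the 0.5 kg weight in the balance's seat by feel, released it standing upright with the robot clear, left the two smaller weights untouched, and handed the job in at about 12 s; no verdict came back.

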